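# Turn the labelled canister to the working code reader and trigger it

## Task

Two code readers stand either side of the turntable, and the one with the green lamp next to it is in service (the red lamp marks the one that is not). Turn the turntable, which has upright pegs to push it by, until the orange-striped label of the canister looks straight at the window of the reader in service, leaving the canister upright in the middle of the turntable; then, and only then, press that reader's yellow trigger button fully down and let it go. Never press the other reader's button, and leave the things standing around where they are.

Things in the scene. Friction and masses are not known exactly. Their poses are not given: they have to be found in the camera images.
- turntable: Fixed blue foot of the turntable, 170 mm in diameter, on the table. Origin: centre of its underside, on the turning axis (upright).
- platter (a joint): Turn of the aluminium platter about the upright axis, rad, counter-clockwise from above positive; turns both ways with some friction and stays where left. Disc 240 mm across, top 34 mm above the table. Four upright black pegs, 16 mm thick, stand on it 105 mm from the axis, 90 degrees apart, tops 97 mm above the table. At 0 peg0 lies along +x of turntable.
- peg0 (a point): Centre of the top of one of the four pegs (97 mm above the table), which turns with the platter; the other three are 90, 180 and 270 degrees further round.
- canister: Loose steel canister, blue lid, 90 mm in diameter (too wide to grasp), 80 mm tall, 0.35 to 0.7 kg, in the middle of the platter, carried round by friction. Origin: centre of its underside; z up; +x points out through the middle of its label. The label is white with an upright orange stripe in its middle that runs on over the lid from rim to centre.
- label (a point): Middle of the label's orange stripe, on the canister's side, 46 mm from its axis and 40 mm above its underside.
- reader_left: Fixed code reader on the left (+y) of the turntable: grey block 70 mm deep, 80 mm wide, 95 mm tall on a foot plate 90 x 100 mm. Origin: centre of its underside; its red window is on its -x face.
- reader_right: The same reader on the right (-y) of the turntable.
- window_left (a point): Centre of the left reader's red window, 38 mm in front of its origin, 70 mm above the table.
- window_right (a point): Centre of the right reader's red window, likewise.
- trigger_left_top (a point): Centre of the top of the yellow button (32 mm in diameter) on top of the left reader, pressed downwards.
- trigger_right_top (a point): The same for the right reader.
- trigger_left (a joint): Travel of the left button, m: 0 up, 0.006 fully down (5 N); springs back.
- trigger_right (a joint): Travel of the right button, likewise.
- lamp_green: Fixed green lamp on a post, 52 mm in diameter, 130 mm tall, on a 68 mm foot; it stands 100 to 200 mm from the reader in service, on that reader's far side from the robot. Origin: centre of its underside.
- lamp_red: Fixed red lamp of the same form, beside the reader that is out of service.
- bin_left: Loose yellow bin of steel hardware, 100 x 120 x 60 mm, origin under its centre. Leave it.
- bin_right: Loose yellow bin of brass hardware, 100 x 120 x 60 mm. Leave it.
- wrench: Loose wrench 160 mm long lying flat between robot and turntable. Leave it.
- spare_canister: Loose canister with a grey lid and no label, 90 mm in diameter, 80 mm tall, on the table beyond the turntable. Leave it.
- bottle: Loose red bottle, 40 mm in diameter, 110 mm tall, beyond the turntable. Leave it.
- screwdriver: Loose screwdriver 190 mm long lying to the right of the right reader. Leave it.
Mind the look-alikes: they are no part of the job. What is shaped like the reader_left but pink is not meant. There is more than one size of the lamp_green; the job needs the smaller.

How it is judged:
By the outcome, as a careful person would: the job done as asked, in the order asked, and still so for the second after the job is handed in, with the robot touching nothing.
It also fails if it takes over 48 s, if anything falls off the work surface, if the arm or the gripper's body presses on something with over 40 N, if the wrist force passes 120 N, or if a joint passes its speed limit or range.

## Robot

A 6-joint arm with a two-finger parallel gripper is mounted at the origin on the work surface. World frame = base frame: x ahead of the robot, y to its left, z up, the work surface at z = 0. Lengths are in m, angles in rad, forces in N, time in s.
With the tool pointing down it reaches from about 0.3 to 0.775 m from the base axis. Payload 14.6 kg.
Tool frame: the origin (TCP) lies at the very end of the fingers, on their centre line; the grasp point (between the pads) lies 19 mm behind it (ctrl.hold_point_z is the z of the grasp point in the tool frame, in m); z points along the fingers, y is the direction in which the jaws open and shut (so a half turn about z gives the same grasp; the last joint's range is limited). The gripper opens to 94 mm and grips with 3 to 60 N. Pads are 16 mm wide; open, the fingers measure 119 mm over their backs; the gripper's body (75 mm by 177 mm) begins 78 mm behind the grasp point.
Start: joints at [1.053, 0.3, 1.521, -0, 1.321, -0.067], TCP at [0.24, 0.495, 0.205] pointing down, gripper open.
Joint ranges: [-3.03, 3.03], [-0.79, 2.21], [0.23, 2.52], [-1.04, 4.18], [0, 3.07], [-2.55, 2.55]. Speed limits (rad/s): [2.22, 2.22, 2.57, 3.14, 3.14, 3.14].

## Interface

Orientations are given as [roll, pitch, yaw] about the fixed x, y, z axes, in that order (R = Rz(yaw) Ry(pitch) Rx(roll)).
In Python, from station import ctrl, cams, hand_in gives the robot as it stands.
- The arm moves only by the tool servo_tool, never from a script. Its argument "rows" is a list of rows, each a list of 7 numbers: the shift along the world's x, y, z in m, then the turn, a rotation vector about the world's x, y, z in rad, then the gripper command: -1 is shut, 1 is fully open, values between are in proportion. A call has exactly 8 rows; each row is the pose to reach, as a shift and turn from the pose measured when the call began; what a row does not reach only later rows make up. A row lasts 1/12 s, in which the tool goes at most 41.7 mm and 7.16 degrees, less where a joint would pass 70% of its speed; a pose out of reach is approached as far as the arm can. A call with a gripper value outside its range is refused whole. The fingers move at their own pace and stop on an object; "newtons" is the grip in N (left out, the last holds). Time passes only in rows, so rows that repeat a pose let the fingers close, or fill a call up. It gives the time, the measured TCP pose, the force and the opening at its end, in the units of the state.
- ctrl.get_obs(): the state, without advancing time (a new reading comes with each control period).
- cams.camera(name): name is "side" or "top" or "wrist"; returns a dict with "image" (400x640x3 uint8, red, green, blue), "depth" (400x640 float32, m along the optical axis (not along the pixel's ray), 0 where there is no reading), "fx", "fy", "cx", "cy" (pixels), "rvec" (rotation vector, rad) and "tvec" (3), from world to camera coordinates, as OpenCV has them; the wrist camera has in their place "hand_eye" (4x4, takes a point from camera to tool coordinates, whose origin is the TCP and whose axes are the flange's). Camera axes: x right, y down, z forward; pixel columns grow to the right and rows downward; lengths in m; the calibration is good to about 2 mm. A picture is of the moment at which its call begins: read the wrist's pose just before it.
- hand_in(): hands the job in, once; it reports no verdict.
Trained networks look in a picture, given as the dict that the camera call returned (one of the last four; its "shot" number tells which), for a name from the list of things; names that differ only in an ending like _2 or _b are one class to them, and where a whole thing is asked for, a point or a joint stands for the part that bears it (a point fixed in the world has none). Each returns a list of dicts, best first, with "p" (0 to 1); they miss things now and then, are a little off and sometimes report something else, mostly with a low value. They report only what shows in the picture. A call takes as long as a camera call. They do not tell look-alikes from the thing itself.
- cams.spot_in(picture, name): "box" ([left, top, right, bottom] as shares, 0 to 1, of the picture: columns of its width, rows of its height, round what is visible of it).
- cams.place_of(picture, name): "at" ([column, row] as shares, 0 to 1, of the picture: columns of its width, rows of its height: a listed point, or the origin of a listed thing).
The state is a dict: "time_s": time; "qpos": joint angles; "joint_vel": joint speeds; "tau": joint torques, N m; "ee_pos": TCP position; "eef_rot": TCP orientation; "force": force on the tool from outside, world axes, zero at the start; "moment": the same for the moment, N m; "grip_width": finger opening in m.
Only numpy, scipy, OpenCV 4.12 (cv2) and the standard library are available. Lean on these libraries where they do the work, as an engineer would, in place of code of your own. Each camera call takes 0.05 s, during which the arm holds its last target.

## Working session

There is one attempt and no reset: what is moved stays moved. The work goes in short steps, Python scripts to look and compute and a tool call to move; the robot and the scene stay as the last step left them, time stands still between calls to the robot, and variables do not carry over. Pictures are saved under pics/ and viewed, and the job is handed in when it is done.

Besides the shell and the picture viewer there is one more tool, called by a JSON object that holds its "api" and its "payload". servo_tool: Moves the arm, as the interface text tells. Its arguments: {"type":"object","properties":{"rows":{"type":"array"},"newtons":{"type":"number"}},"required":["rows"]}

```bash
mkdir -p pics; ls
cat > h.py <<'E'
from station import ctrl,cams,hand_in
import numpy as np,cv2
def save(img,n,s=1):
    im=cv2.cvtColor(img,cv2.COLOR_RGB2BGR)
    if s!=1: im=cv2.resize(im,None,fx=s,fy=s,interpolation=cv2.INTER_CUBIC)
    cv2.imwrite('pics/'+n,im)
def T(p):
    R=cv2.Rodrigues(np.array(p['rvec'],float))[0];t=np.array(p['tvec'],float).ravel();return R,t
def deproj(p,u,v,d=None):
    if d is None:d=p['depth'][int(v),int(u)]
    R,t=T(p);c=np.array([(u-p['cx'])/p['fx']*d,(v-p['cy'])/p['fy']*d,d]);return R.T@(c-t)
def onz(p,u,v,z):
    R,t=T(p);r=R.T@np.array([(u-p['cx'])/p['fx'],(v-p['cy'])/p['fy'],1]);o=-R.T@t
    return o+r*(z-o[2])/r[2]
def proj(p,X):
    R,t=T(p);c=R@np.array(X)+t;return p['cx']+p['fx']*c[0]/c[2],p['cy']+p['fy']*c[1]/c[2]
E
python3 - <<'E'
from h import *
import pickle
print(ctrl.get_obs())
for n in ['top','side']:
    p=cams.camera(n);save(p['image'],n+'0.png');pickle.dump(p,open(n+'0.pkl','wb'))
    R,t=T(p);print(n,-R.T@t)
    for k in ['turntable','peg0','canister','label','reader_left','reader_right','window_left','window_right','trigger_left_top','trigger_right_top','lamp_green','lamp_red']:
        print(k,[(round(a['p'],2),round(a['at'][0]*640),round(a['at'][1]*400)) for a in cams.place_of(p,k)])
E
```

```text
pics
{'time_s': 0.0, 'qpos': array([ 1.05342072e+00,  3.00464952e-01,  1.52158445e+00,  1.92919809e-05,
        1.32066591e+00, -6.66296164e-02]), 'joint_vel': array([ 0.00035611,  0.00029946, -0.00108861, -0.00071239,  0.00030148,
        0.00139827]), 'tau': array([ 1.52254630e-03, -5.31798720e+01, -3.52737129e+01,  7.09382258e-02,
        2.43862916e-02, -9.44569138e-05]), 'ee_pos': array([0.23948679, 0.49483907, 0.20488827]), 'eef_rot': array([-3.14047373e+00, -9.33917148e-05,  2.69084182e+00]), 'force': array([ 0.19434949, -0.07751366, -0.33565069]), 'moment': array([ 0.02630987,  0.03414894, -0.00258266]), 'grip_width': 0.09434591954483686}
top [ 0.41957773 -0.02572637  1.22900903]
turntable [(0.58, 337, 206)]
peg0 [(0.79, 340, 160)]
canister [(0.61, 338, 203)]
label [(0.66, 348, 187)]
reader_left [(0.9, 249, 216), (0.76, 199, 217)]
reader_right [(0.62, 418, 205)]
window_left [(0.73, 202, 219), (0.64, 259, 211), (0.43, 342, 160), (0.3, 356, 138)]
window_right [(0.98, 415, 200), (0.57, 357, 136)]
trigger_left_top [(0.6, 241, 216), (0.58, 181, 219)]
trigger_right_top [(0.44, 433, 195)]
lamp_green [(0.88, 266, 112), (0.72, 249, 153)]
lamp_red [(0.93, 428, 158)]
side [ 0.08678992 -1.10086437  0.78164541]
turntable [(0.67, 312, 233)]
peg0 [(0.72, 349, 199)]
canister [(0.58, 314, 222), (0.16, 275, 180)]
label [(0.67, 327, 216)]
reader_left [(0.83, 274, 192), (0.69, 259, 172)]
reader_right [(0.78, 350, 282)]
window_left [(0.91, 274, 179), (0.7, 261, 158), (0.25, 385, 230)]
window_right [(0.68, 347, 250)]
trigger_left_top [(0.46, 253, 140), (0.45, 273, 161), (0.25, 401, 280)]
trigger_right_top [(0.63, 348, 248)]
lamp_green [(0.96, 328, 182), (0.64, 365, 181)]
lamp_red [(0.9, 400, 280), (0.61, 357, 204)]
```

View pics/top0.png

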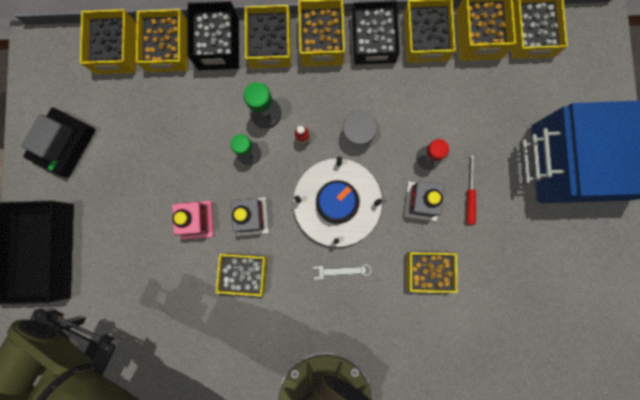

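View pics/side0.png

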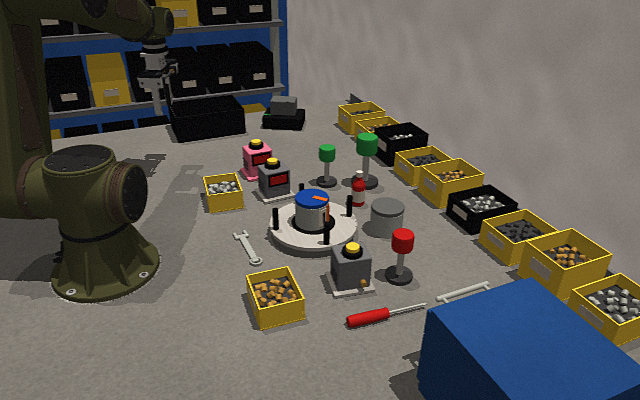

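Top view: the grey reader_left is at (249,216) and its pink look-alike at (190,219). The small green lamp is at (241,145), the large one at (258,97). The red lamp at (438,150) stands beside reader_right. The grey left reader fits as the one in service; I'll confirm in a crop and measure.

Run:
```python
from h import *
import pickle
p=pickle.load(open('top0.pkl','rb'))
save(p['image'][80:290,150:460],'crop0.png',2.5)
im=p['image'].astype(int);h=cv2.cvtColor(p['image'],cv2.COLOR_RGB2HSV)
def blobs(m,n,z,box):
    mm=np.zeros_like(m);l,t,r,b=box;mm[t:b,l:r]=m[t:b,l:r]
    k,lab,st,c=cv2.connectedComponentsWithStats(mm.astype(np.uint8))
    for i in range(1,k):
        if st[i,4]>25:
            u,v=c[i];d=np.median(p['depth'][lab==i]);print(n,st[i,4],c[i].round(1),deproj(p,u,v,d).round(4), onz(p,u,v,z).round(4) if z else '')
H,S,V=h[...,0],h[...,1],h[...,2]
blobs((H>22)&(H<35)&(S>150)&(V>120),'yellow',None,(160,190,460,240))
blobs((H>45)&(H<75)&(S>120),'green',None,(200,70,300,170))
blobs(((H<5)|(H>175))&(S>150),'red',None,(400,120,460,170))
blobs((H>105)&(H<125)&(S>120),'lid',None,(300,160,380,240))
blobs((H>5)&(H<18)&(S>120),'stripe',.114,(310,170,365,230))
blobs((V>170)&(S<60),'platter',None,(285,150,390,255))
```

```text
yellow 138 [433.8 197.2] [ 0.5248 -0.2885  0.1164] 
yellow 136 [239.9 214. ] [0.4981 0.1987 0.1162] 
yellow 136 [179.9 217.7] [0.4934 0.3504 0.1163] 
green 608 [257.3  96.8] [0.7829 0.1426 0.1667] 
green 315 [240.6 144.2] [0.6737 0.1926 0.1285] 
red 338 [437.7 149.2] [ 0.644  -0.3023  0.1286] 
lid 924 [335.8 201.1] [ 0.523  -0.0432  0.1135] 
stripe 68 [343.9 192.7] [ 0.5435 -0.0643  0.1149] [ 0.5436 -0.0643  0.114 ]
platter 4055 [337.6 201.8] [ 0.5284 -0.0493  0.0337]
```

View pics/crop0.png

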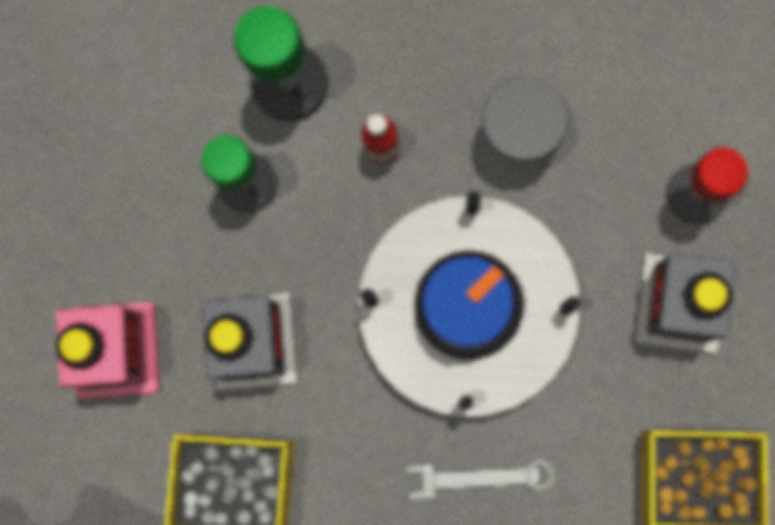

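The left reader's lamp distance is 0.176 m, which confirms the grey left reader is in service (the pink one stands 0.15 m further out). I'll move the wrist over the turntable for an accurate look, turning the jaws towards y on the way.

{"api": "servo_tool", "payload": {"rows": [[0.01,-0.02,0.03,0,0,-0.1,1],[0.02,-0.05,0.06,0,0,-0.2,1],[0.03,-0.08,0.09,0,0,-0.3,1],[0.04,-0.11,0.11,0,0,-0.4,1],[0.05,-0.14,0.13,0,0,-0.5,1],[0.065,-0.175,0.145,0,0,-0.6,1],[0.08,-0.21,0.15,0,0,-0.7,1],[0.095,-0.245,0.155,0,0,-0.8,1]]}}

```text
time_s: 1.97
ee_pos: [0.3348, 0.2485, 0.3614]
eef_rot: [3.14, -0.0, 1.886]
force: [1.1, -0.4, -0.6]
grip_width: 0.0945
```

{"api": "servo_tool", "payload": {"rows": [[0.02,-0.035,0.01,0,0,-0.04,1],[0.04,-0.07,0.02,0,0,-0.08,1],[0.06,-0.1,0.03,0,0,-0.12,1],[0.08,-0.13,0.04,0,0,-0.17,1],[0.1,-0.16,0.05,0,0,-0.17,1],[0.11,-0.19,0.05,0,0,-0.17,1],[0.12,-0.21,0.05,0,0,-0.17,1],[0.12,-0.21,0.05,0,0,-0.17,1]]}}

```text
time_s: 2.63
ee_pos: [0.4559, 0.0355, 0.4109]
eef_rot: [3.141, -0.0, 1.713]
force: [0.6, -0.9, -0.5]
grip_width: 0.094
```

```bash
cat >> h.py <<'E'
from scipy.spatial.transform import Rotation as Ro
def wrist():
    o=ctrl.get_obs();p=cams.camera('wrist')
    G=np.eye(4);G[:3,:3]=Ro.from_euler('xyz',o['eef_rot']).as_matrix();G[:3,3]=o['ee_pos']
    M=np.linalg.inv(G@np.array(p['hand_eye']))
    p['rvec']=cv2.Rodrigues(M[:3,:3])[0].ravel();p['tvec']=M[:3,3];return o,p
E
python3 - <<'E'
from h import *
import pickle
o,p=wrist();save(p['image'],'w1.png');pickle.dump(p,open('w1.pkl','wb'))
print(o['time_s'],o['ee_pos'],o['eef_rot'],o['qpos'])
E
```

```text
2.6333 [0.45589356 0.0354841  0.41092234] [ 3.14085797e+00 -1.85590413e-05  1.71293206e+00] [-2.52173687e-03  1.81624802e-02  1.38078414e+00  1.26114378e-04
  1.74192170e+00 -1.44635940e-01]
```

View pics/w1.png

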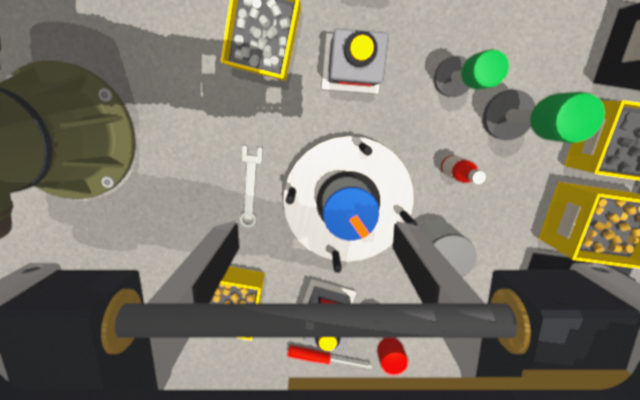

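The wrist view shows the platter centred near (348,198), the stripe at (358,226), pegs at (365,148), (291,194), (336,260) and (405,215), and reader_left at (357,57). Next I measure these.

```bash
cat >> h.py <<'E'
from scipy.optimize import least_squares
def circ(P,r):
    f=lambda c:np.hypot(P[:,0]-c[0],P[:,1]-c[1])-c[2]
    s=least_squares(f,[*P.mean(0)[:2],r],loss='soft_l1',f_scale=.002);return s.x
def biggest(m):
    k,lab,st,c=cv2.connectedComponentsWithStats(m.astype(np.uint8));i=1+np.argmax(st[1:,4]);return (lab==i).astype(np.uint8)
def cont(p,m,z,hull=True):
    c=max(cv2.findContours(m,cv2.RETR_EXTERNAL,cv2.CHAIN_APPROX_NONE)[0],key=len)
    if hull:
        hu=cv2.convexHull(c); mm=np.zeros_like(m); cv2.fillPoly(mm,[hu],1)
        c=max(cv2.findContours(mm,cv2.RETR_EXTERNAL,cv2.CHAIN_APPROX_NONE)[0],key=len)
    return np.array([onz(p,u,v,z) for u,v in c[:,0,:]])
def analyse(p,box):
    l,t,r,b=box
    h=cv2.cvtColor(p['image'],cv2.COLOR_RGB2HSV);H,S,V=[h[...,i] for i in range(3)]
    reg=np.zeros(H.shape,bool);reg[t:b,l:r]=1
    lid=biggest(reg&(H>100)&(H<125)&(S>110))
    st=biggest(reg&(H>4)&(H<18)&(S>120)&(cv2.dilate(lid,np.ones((9,9)))>0))
    C=circ(cont(p,cv2.bitwise_or(lid,st),.114),.045);print('lid',C.round(4))
    vs,us=np.nonzero(st);P=np.array([onz(p,u,v,.114) for u,v in zip(us,vs)])
    m=P.mean(0)[:2]-C[:2];d=np.linalg.svd(P[:,:2]-P[:,:2].mean(0))[2][0]
    if d@m<0:d=-d
    print('stripe ang centroid',np.degrees(np.arctan2(m[1],m[0])).round(1),'pca',np.degrees(np.arctan2(d[1],d[0])).round(1),'n',len(us))
    return C
def platter(p,box):
    l,t,r,b=box
    h=cv2.cvtColor(p['image'],cv2.COLOR_RGB2HSV);H,S,V=[h[...,i] for i in range(3)]
    reg=np.zeros(H.shape,bool);reg[t:b,l:r]=1
    m=biggest(reg&(V>215)&(S<40));C=circ(cont(p,m,.034),.12);print('platter',C.round(4));return C
E
python3 - <<'E'
from h import *
import pickle
p=pickle.load(open('w1.pkl','rb'))
save(p['image'][0:290,200:500],'w1c.png',2.5)
C=analyse(p,(300,170,400,250))
platter(p,(275,130,420,270))
h=cv2.cvtColor(p['image'],cv2.COLOR_RGB2HSV);print(h[190,300],h[170,250])
y=biggest((h[...,0]>22)&(h[...,0]<35)&(h[...,1]>150)&(np.indices((400,640))[0]<75)&(np.indices((400,640))[1]>320))
vs,us=np.nonzero(y);print('btn',us.mean(),vs.mean(),deproj(p,us.mean(),vs.mean()),onz(p,us.mean(),vs.mean(),.116))
for k in ['turntable','peg0','canister','label','reader_left','window_left','trigger_left_top']:
    for a in cams.place_of(cams.camera('wrist'),k)[:3]:
        u,v=a['at'][0]*640,a['at'][1]*400
        z=dict(turntable=0,peg0=.097,canister=.034,label=.074,reader_left=0,window_left=.07,trigger_left_top=.116)[k]
        print(k,round(a['p'],2),round(u),round(v),onz(p,u,v,z).round(4))
E
```

```text
lid [ 0.5227 -0.0443  0.0442]
stripe ang centroid -49.1 pca -46.8 n 166
platter [ 0.5277 -0.0487  0.1185]
[ 21   7 243] [ 30   6 236]
btn 361.44618395303326 47.268101761252446 [0.49576861 0.19735209 0.11774203] [0.4959578  0.19767418 0.116     ]
turntable 0.38 329 297 [ 0.5281 -0.2723  0.    ]
peg0 0.55 416 231 [ 0.6395 -0.0648  0.097 ]
peg0 0.42 237 296 [ 0.3528 -0.2301  0.097 ]
canister 0.59 348 204 [ 0.5285 -0.0528  0.034 ]
reader_left 0.58 349 69 [0.4935 0.182  0.    ]
window_left 0.89 358 88 [0.5057 0.1471 0.07  ]
window_left 0.6 331 354 [ 0.5424 -0.3538  0.07  ]
window_left 0.51 234 293 [ 0.3421 -0.245   0.07  ]
trigger_left_top 0.92 360 49 [0.4946 0.1954 0.116 ]
```

View pics/w1c.png

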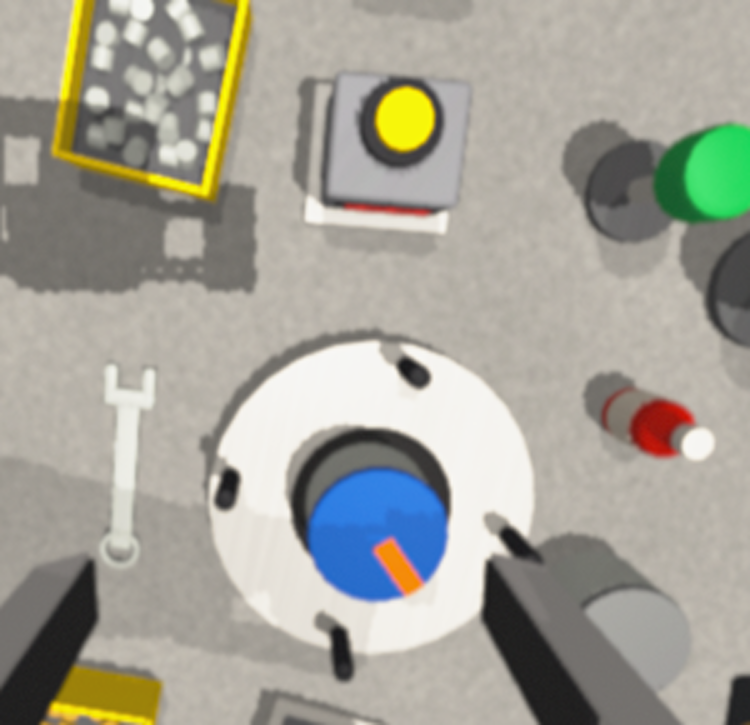

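```bash
cat >> h.py <<'E'
def cloud(p):
    d=p['depth'];v,u=np.indices(d.shape);R,t=T(p)
    c=np.stack([(u-p['cx'])/p['fx']*d,(v-p['cy'])/p['fy']*d,d],-1);W=(c-t)@R;W[d==0]=np.nan;return W
E
python3 - <<'E'
from h import *
import pickle
for f in ['w1','top0']:
    p=pickle.load(open(f+'.pkl','rb'));W=cloud(p);print(f)
    x,y,z=W[...,0],W[...,1],W[...,2]
    A=np.array([.526,-.047]);r=np.hypot(x-A[0],y-A[1])
    print('platter z',np.nanmedian(z[(r>.06)&(r<.1)]), 'lid z',np.nanmedian(z[r<.03]))
    m=((r>.085)&(r<.125)&(z>.09)&(z<.105)).astype(np.uint8)
    k,lab,st,c=cv2.connectedComponentsWithStats(m)
    for i in range(1,k):
        if st[i,4]>4:
            q=W[lab==i].mean(0);print('peg',st[i,4],c[i].round(),q.round(4),np.degrees(np.arctan2(*(q[:2]-A)[::-1])).round(1),np.linalg.norm(q[:2]-A).round(4))
    m=(z>.105)&(z<.12)&(r<.07);q=W[m];b=[(np.nanpercentile(q[:,i],1)+np.nanpercentile(q[:,i],99))/2 for i in (0,1)];print('lid',b,q.mean(0))
    m=(z>.088)&(z<.125)&(np.hypot(x-.497,y-.19)<.07)
    (cx,cy),wh,a=cv2.minAreaRect(W[m][:,:2].astype(np.float32)*1000);print('block',cx,cy,wh,a,m.sum())
    # footplate front edge
E
```

```text
w1
platter z 0.03505975720835925 lid z 0.11420597046081019
peg 82 [367. 151.] [0.5343 0.0555 0.0962] 85.4 0.1028
peg 78 [290. 200.] [ 0.4231 -0.0412  0.096 ] 176.8 0.103
peg 36 [413. 223.] [ 0.6317 -0.0526  0.0957] -3.0 0.1058
peg 70 [337. 268.] [ 0.5199 -0.1528  0.0958] -93.3 0.106
lid [np.float64(0.5235286091201251), np.float64(-0.04623110288171644)] [ 0.52327428 -0.04526396  0.11394824]
block 496.9751892089844 188.3826904296875 (80.22124481201172, 72.1921615600586) 3.7058370113372803 2861
top0
platter z 0.03391702847119708 lid z 0.11408734488857855
peg 27 [338. 159.] [ 0.634  -0.054   0.0964] -3.7 0.1082
peg 30 [296. 198.] [0.5368 0.0571 0.0966] 84.1 0.1046
peg 31 [378. 201.] [ 0.5224 -0.1514  0.0964] -92.0 0.1044
peg 32 [336. 240.] [ 0.4246 -0.0394  0.0968] 175.7 0.1017
lid [np.float64(0.5259902546644848), np.float64(-0.044997746417824044)] [ 0.52587562 -0.04464857  0.11383416]
block 499.2919006347656 190.74330139160156 (80.44854736328125, 72.18551635742188) 3.970710515975952 855
```

{"api": "servo_tool", "payload": {"rows": [[0.01,0.003,-0.03,0,0,0,0],[0.02,0.006,-0.065,0,0,0,0],[0.035,0.009,-0.1,0,0,0,0],[0.05,0.012,-0.14,0,0,0,0],[0.065,0.016,-0.18,0,0,0,0],[0.075,0.02,-0.215,0,0,0,0],[0.0786,0.0215,-0.24,0,0,0,0],[0.0786,0.0215,-0.255,0,0,0,0]]}}

```text
time_s: 4.05
ee_pos: [0.5327, 0.0603, 0.1527]
eef_rot: [-3.139, -0.001, 1.717]
force: [-0.4, -0.1, -0.6]
grip_width: 0.0478
```

Run:
```python
from h import *
o,p=wrist();save(p['image'],'w2.png');print(o['ee_pos'],o['grip_width'],o['time_s'])
print(proj(p,[.5345,.057,.097]))
```

```text
[0.5327113  0.06026933 0.15274129] 0.047806730483181056 4.05
(np.float64(318.4621524445702), np.float64(211.0785618594746))
```

View pics/w2.png

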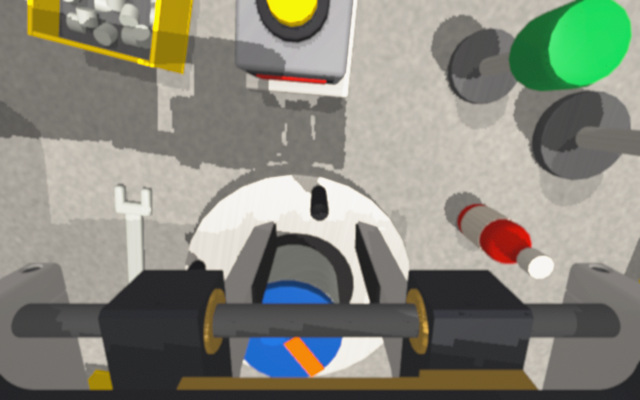

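Peg top shows at (320,208), against a predicted (318,211), which agrees. I'll descend around it and close lightly.

{"api": "servo_tool", "payload": {"rows": [[0.002,-0.003,-0.02,0,0,0,0],[0.002,-0.003,-0.045,0,0,0,0],[0.002,-0.003,-0.07,0,0,0,0],[0.002,-0.003,-0.09,0,0,0,0],[0.002,-0.003,-0.098,0,0,0,0],[0.002,-0.003,-0.098,0,0,0,-1],[0.002,-0.003,-0.098,0,0,0,-1],[0.002,-0.003,-0.098,0,0,0,-1]], "newtons": 6}}

```text
time_s: 4.77
ee_pos: [0.5347, 0.0571, 0.0548]
eef_rot: [-3.139, -0.001, 1.717]
force: [-0.7, -0.4, 0.2]
grip_width: 0.0301
```

```bash
cat > arc.py <<'E'
import sys,numpy as np
from h import ctrl
A=np.array([.5275,-.0478]);o=ctrl.get_obs();e=o['ee_pos']
th=np.arctan2(e[1]-A[1],e[0]-A[0]);print(o['time_s'],e,'th',np.degrees(th),'r',np.hypot(*(e[:2]-A)),'yaw',np.degrees(o['eef_rot'][2]),'q6',o['qpos'][5],'w',o['grip_width'],o['force'])
for s in sys.argv[1:]:
    s=float(s);r=[]
    for i in range(1,9):
        t=th+np.radians(s)*i/8
        r.append([round(float(A[0]+.105*np.cos(t)-e[0]),4),round(float(A[1]+.105*np.sin(t)-e[1]),4)])
    print(r)
E
python3 arc.py 24
```

```text
4.7667 [0.53466783 0.05710337 0.05482769] th 86.09117547880793 r 0.10514796137164119 yaw 98.35927152418284 q6 -0.10817778113195099 w 0.03005973210002884 [-0.72880198 -0.37122902  0.18149623]
[[-0.0055, 0.0001], [-0.011, 0.0], [-0.0165, -0.0003], [-0.0219, -0.0009], [-0.0274, -0.0019], [-0.0327, -0.0031], [-0.038, -0.0045], [-0.0432, -0.0063]]
```

{"api": "servo_tool", "payload": {"rows": [[0,0,0,0,0,0,-1],[0,0,0,0,0,0,-1],[0,0,0,0,0,0,-1],[0,0,0,0,0,0,-1],[-0.001,0,0,0,0,0.01,-1],[-0.003,0,0,0,0,0.02,-1],[-0.006,0,0,0,0,0.04,-1],[-0.01,0,0,0,0,0.06,-1]]}}

```text
time_s: 5.43
ee_pos: [0.5257, 0.0574, 0.0561]
eef_rot: [3.141, -0.001, 1.778]
force: [2.0, 1.5, 6.7]
grip_width: 0.016
```

```bash
python3 arc.py 24
```

```text
5.4333 [0.52570268 0.05736826 0.05607138] th 90.97908506297216 r 0.10518361256742748 yaw 101.86202449474725 q6 -0.16831328114368305 w 0.016047175108377817 [2.00216194 1.49688789 6.73892372]
[[-0.0055, -0.0004], [-0.011, -0.0009], [-0.0164, -0.0018], [-0.0218, -0.0029], [-0.0271, -0.0042], [-0.0324, -0.0059], [-0.0375, -0.0078], [-0.0425, -0.01]]
```

{"api": "servo_tool", "payload": {"rows": [[-0.0055,-0.0004,0,0,0,0.04,-1],[-0.011,-0.0009,0,0,0,0.08,-1],[-0.0164,-0.0018,0,0,0,0.12,-1],[-0.0218,-0.0029,0,0,0,0.16,-1],[-0.0271,-0.0042,0,0,0,0.2,-1],[-0.0324,-0.0059,0,0,0,0.24,-1],[-0.0375,-0.0078,0,0,0,0.28,-1],[-0.0425,-0.01,0,0,0,0.32,-1]]}}

```text
time_s: 6.1
ee_pos: [0.483, 0.0475, 0.0563]
eef_rot: [3.141, -0.001, 2.1]
force: [0.7, 1.8, -2.0]
grip_width: 0.0158
```

```bash
python3 arc.py 28 24
```

```text
6.1 [0.48296298 0.04753633 0.05626927] th 115.03995505449865 r 0.10522624157102621 yaw 120.32268054213485 q6 -0.5078441046203376 w 0.01580386103283385 [ 0.73733798  1.79672369 -2.01104706]
[[-0.0056, -0.0031], [-0.0112, -0.0063], [-0.0165, -0.0099], [-0.0216, -0.0138], [-0.0265, -0.018], [-0.031, -0.0224], [-0.0354, -0.0272], [-0.0394, -0.0322]]
[[-0.0048, -0.0027], [-0.0096, -0.0054], [-0.0142, -0.0083], [-0.0187, -0.0115], [-0.023, -0.0149], [-0.0271, -0.0186], [-0.031, -0.0224], [-0.0348, -0.0265]]
```

{"api": "servo_tool", "payload": {"rows": [[-0.0056,-0.0031,0,0,0,0.046,-1],[-0.0112,-0.0063,0,0,0,0.092,-1],[-0.0165,-0.0099,0,0,0,0.138,-1],[-0.0216,-0.0138,0,0,0,0.184,-1],[-0.0265,-0.018,0,0,0,0.23,-1],[-0.031,-0.0224,0,0,0,0.276,-1],[-0.0354,-0.0272,0,0,0,0.322,-1],[-0.0394,-0.0322,0,0,0,0.37,-1]]}}

```text
time_s: 6.77
ee_pos: [0.4432, 0.0154, 0.0564]
eef_rot: [3.141, -0.001, 2.473]
force: [0.2, 3.0, -2.7]
grip_width: 0.0158
```

```bash
python3 arc.py 28
```

```text
6.7667 [0.4431836  0.01538722 0.05641618] th 143.15188937112222 r 0.10536545987138261 yaw 141.6671508944578 q6 -0.9516123327473949 w 0.01582237622725107 [ 0.16924678  2.99394603 -2.71940483]
[[-0.0034, -0.0055], [-0.0068, -0.0109], [-0.0098, -0.0166], [-0.0124, -0.0224], [-0.0148, -0.0284], [-0.0167, -0.0345], [-0.0183, -0.0407], [-0.0194, -0.047]]
```

{"api": "servo_tool", "payload": {"rows": [[-0.0034,-0.0055,0,0,0,0.046,-1],[-0.0068,-0.0109,0,0,0,0.092,-1],[-0.0098,-0.0166,0,0,0,0.138,-1],[-0.0124,-0.0224,0,0,0,0.184,-1],[-0.0148,-0.0284,0,0,0,0.23,-1],[-0.0167,-0.0345,0,0,0,0.276,-1],[-0.0183,-0.0407,0,0,0,0.322,-1],[-0.0194,-0.047,0,0,0,0.37,-1]]}}

```text
time_s: 7.43
ee_pos: [0.4233, -0.0317, 0.0565]
eef_rot: [3.14, -0.002, 2.845]
force: [-0.0, 2.0, -0.6]
grip_width: 0.0156
```

```bash
python3 arc.py 28
```

```text
7.4333 [ 0.42325264 -0.03165112  0.0565005 ] th 171.19434399536894 r 0.10549075271524652 yaw 163.00953806900003 q6 -1.4372261262212376 w 0.01556591229118119 [-0.0272081   1.97568348 -0.59365725]
[[-0.0003, -0.0064], [-0.0007, -0.0128], [-0.0007, -0.0193], [-0.0003, -0.0257], [0.0005, -0.032], [0.0016, -0.0383], [0.0032, -0.0446], [0.0051, -0.0507]]
```

{"api": "servo_tool", "payload": {"rows": [[-0.0003,-0.0064,0,0,0,0.043,-1],[-0.0007,-0.0128,0,0,0,0.086,-1],[-0.0007,-0.0193,0,0,0,0.13,-1],[-0.0003,-0.0257,0,0,0,0.173,-1],[0.0005,-0.032,0,0,0,0.216,-1],[0.0016,-0.0383,0,0,0,0.26,-1],[0.0032,-0.0446,0,0,0,0.303,-1],[0.0051,-0.0507,0,0,0,0.345,-1]]}}

```text
time_s: 8.1
ee_pos: [0.428, -0.0825, 0.0566]
eef_rot: [3.14, -0.002, -3.091]
force: [-1.6, 1.0, -0.0]
grip_width: 0.016
```

```bash
python3 arc.py 28
```

```text
8.1 [ 0.4280017  -0.0825263   0.05663171] th -160.76029796742873 r 0.10538418929383038 yaw -177.0856380532022 q6 -1.8969750027405294 w 0.015969881761907702 [-1.55007252  1.01090466 -0.03117209]
[[0.0027, -0.0059], [0.0053, -0.0117], [0.0083, -0.0174], [0.0117, -0.0228], [0.0154, -0.0281], [0.0193, -0.0331], [0.0236, -0.0379], [0.0282, -0.0424]]
```

{"api": "servo_tool", "payload": {"rows": [[0.0027,-0.0059,0,0,0,0.043,-1],[0.0053,-0.0117,0,0,0,0.086,-1],[0.0083,-0.0174,0,0,0,0.13,-1],[0.0117,-0.0228,0,0,0,0.173,-1],[0.0154,-0.0281,0,0,0,0.216,-1],[0.0193,-0.0331,0,0,0,0.26,-1],[0.0236,-0.0379,0,0,0,0.303,-1],[0.0282,-0.0424,0,0,0,0.345,-1]]}}

```text
time_s: 8.77
ee_pos: [0.4559, -0.1251, 0.0567]
eef_rot: [3.14, -0.003, -2.743]
force: [-2.3, 1.0, -0.3]
grip_width: 0.0157
```

```bash
python3 arc.py 5.5
python3 - <<'E'
from h import *
p=cams.camera('top');save(p['image'][130:270,200:400],'t2.png',4)
s=cams.camera('side');save(s['image'][120:270,220:400],'s2.png',4)
analyse(p,(300,165,375,235))
import pickle;pickle.dump((p,s),open('t2.pkl','wb'))
E
```

```text
8.7667 [ 0.4559239  -0.12512185  0.05671444] th -132.79013798477163 r 0.10536510733327364 yaw -157.18461962333168 q6 -2.313267952443927 w 0.01573885256104941 [-2.29550443  0.98544438 -0.29956393]
[[0.0012, -0.0006], [0.0021, -0.0014], [0.0031, -0.0022], [0.004, -0.0031], [0.005, -0.0039], [0.006, -0.0047], [0.007, -0.0054], [0.008, -0.0062]]
lid [ 0.5299 -0.051   0.0443]
stripe ang centroid 92.6 pca 94.3 n 77
```

View pics/t2.png

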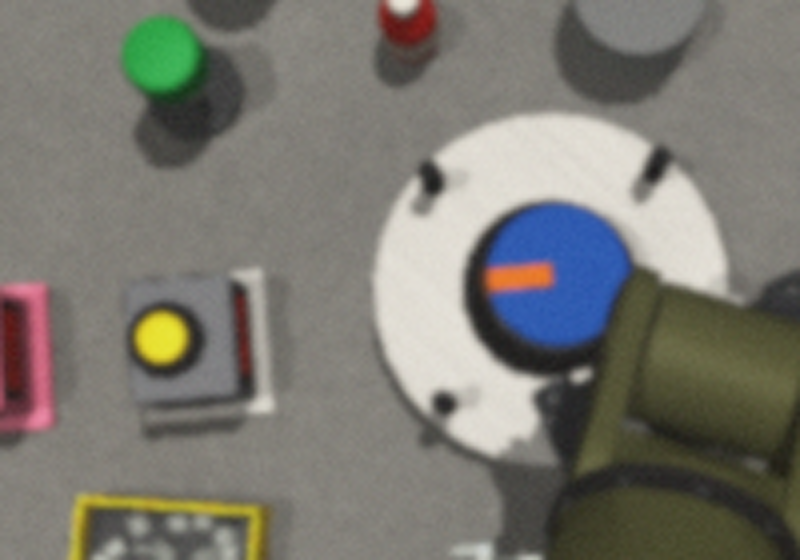

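View pics/s2.png

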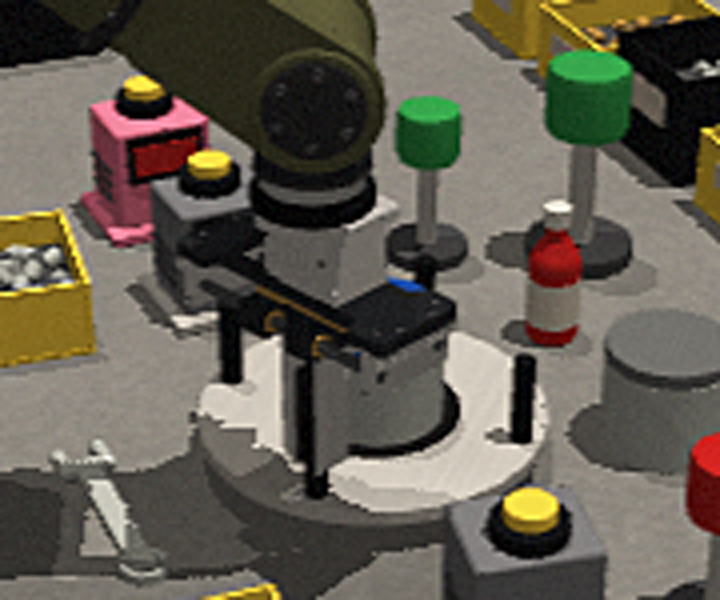

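The label now points at about 93.5°, and about 97.8° is needed. I'll turn 4.2° further.

{"api": "servo_tool", "payload": {"rows": [[0.001,-0.0006,0,0,0,0.01,-1],[0.002,-0.0013,0,0,0,0.02,-1],[0.003,-0.002,0,0,0,0.03,-1],[0.004,-0.003,0,0,0,0.04,-1],[0.005,-0.0038,0,0,0,0.05,-1],[0.006,-0.0046,0,0,0,0.06,-1],[0.006,-0.0047,0,0,0,0.06,-1],[0.006,-0.0047,0,0,0,0.06,-1]]}}

```text
time_s: 9.53
ee_pos: [0.462, -0.1303, 0.0567]
eef_rot: [3.141, -0.003, -2.685]
force: [-3.1, -5.3, -1.7]
grip_width: 0.0163
```

{"api": "servo_tool", "payload": {"rows": [[0,0,0,0,0,0,-0.3],[0,0,0,0,0,0,-0.3],[0,0,0,0,0,0,-0.3],[0,0,0,0,0,0,-0.3],[0,0,0.02,0,0,0,-0.3],[0,0,0.05,0,0,0,-0.3],[0,0,0.09,0,0,0,-0.3],[0,0,0.13,0,0,0,-0.3]]}}

```text
time_s: 10.2
ee_pos: [0.4614, -0.13, 0.1881]
eef_rot: [3.14, -0.004, -2.685]
force: [-0.2, -0.3, 0.5]
grip_width: 0.033
```

{"api": "servo_tool", "payload": {"rows": [[0,0.01,0.04,0,0,-0.1,-0.3],[0,0.02,0.08,0,0,-0.2,-0.3],[0,0.035,0.12,0,0,-0.3,-0.3],[0,0.05,0.15,0,0,-0.4,-0.3],[0,0.065,0.17,0,0,-0.5,-0.3],[0,0.085,0.185,0,0,-0.62,-0.3],[0,0.105,0.195,0,0,-0.74,-0.3],[0,0.13,0.2,0,0,-0.86,-0.3]]}}

```text
time_s: 10.87
ee_pos: [0.4615, 0.0007, 0.3896]
eef_rot: [3.139, -0.002, 2.731]
force: [0.2, -0.3, 0.6]
grip_width: 0.033
```

{"api": "servo_tool", "payload": {"rows": [[0,0.02,0.005,0,0,-0.12,-0.3],[0,0.04,0.01,0,0,-0.24,-0.3],[0,0.06,0.01,0,0,-0.36,-0.3],[0,0.08,0.01,0,0,-0.48,-0.3],[0,0.09,0.01,0,0,-0.6,-0.3],[0,0.1,0.01,0,0,-0.72,-0.3],[0,0.1,0.01,0,0,-0.8,-0.3],[0,0.1,0.01,0,0,-0.8,-0.3]]}}

```text
time_s: 11.53
ee_pos: [0.4614, 0.1012, 0.3996]
eef_rot: [3.139, -0.002, 1.928]
force: [0.8, -0.8, -0.6]
grip_width: 0.0329
```

```bash
cat > chk.py <<'E'
from h import *
import pickle,sys
n=sys.argv[1]
o,p=wrist();s=cams.camera('top');q=cams.camera('side')
save(p['image'],n+'w.png');save(s['image'][130:270,200:400],n+'t.png',4);save(q['image'][120:270,220:400],n+'s.png',4);pickle.dump((p,s,q),open(n+'.pkl','wb'))
print(o['time_s'],o['ee_pos'],o['eef_rot'],o['qpos'],o['grip_width'])
for f,P in (('wrist',p),('top',s)):
    print(f)
    try:
        u,v=proj(P,[.528,-.047,.114]);b=[int(u-70),int(v-70),int(u+70),int(v+70)]
        C=analyse(P,[max(0,i) for i in b])
        W=cloud(P);x,y,z=W[...,0],W[...,1],W[...,2];r=np.hypot(x-.528,y+.047)
        m=(z>.105)&(z<.12)&(r<.07);Q=W[m];print('lid cloud',[(np.nanpercentile(Q[:,i],1)+np.nanpercentile(Q[:,i],99))/2 for i in (0,1)])
        m=(z>.088)&(z<.125)&(np.hypot(x-.498,y-.19)<.07)
        (cx,cy),wh,a=cv2.minAreaRect(W[m][:,:2].astype(np.float32)*1000);print('block',cx,cy,wh,a)
        if a>45:a-=90
        w=np.array([cx,cy])/1000+.038*np.array([np.sin(np.radians(a)),-np.cos(np.radians(a))])
        d=w-C[:2];print('window',w,'need',np.degrees(np.arctan2(d[1],d[0])))
        m=((r>.085)&(r<.125)&(z>.09)&(z<.105)).astype(np.uint8);k,lab,st,c=cv2.connectedComponentsWithStats(m)
        print('pegs',[W[lab==i].mean(0).round(4)[:2].tolist() for i in range(1,k) if st[i,4]>8])
    except Exception as e: print(e)
E
python3 chk.py c3
```

```text
11.5333 [0.46136012 0.10122672 0.39963921] [ 3.13884504e+00 -2.15174264e-03  1.92836753e+00] [ 0.13686927  0.05097353  1.37207257  0.0027299   1.71633609 -0.22030008] 0.03291604221906452
wrist
lid [ 0.5276 -0.0505  0.0439]
stripe ang centroid 94.7 pca 97.5 n 156
lid cloud [np.float64(0.52768640522096), np.float64(-0.05208884324505219)]
block 497.04400634765625 188.48593139648438 (80.03700256347656, 72.04097747802734) 3.5275356769561768
window [0.49938208 0.15055793] need 97.99472644738542
pegs [[0.4461, 0.0178], [0.5926, 0.033], [0.605, -0.1132]]
top
lid [ 0.5299 -0.0516  0.0449]
stripe ang centroid 95.7 pca 97.0 n 78
lid cloud [np.float64(0.531014115150376), np.float64(-0.05053046185025854)]
block 0.0 0.0 (0.0, 0.0) 0.0
window [ 0.    -0.038] need 178.5284729585373
pegs [[0.6107, -0.1126], [0.5956, 0.0343], [0.4636, -0.1278], [0.4487, 0.0189]]
```

View pics/c3w.png

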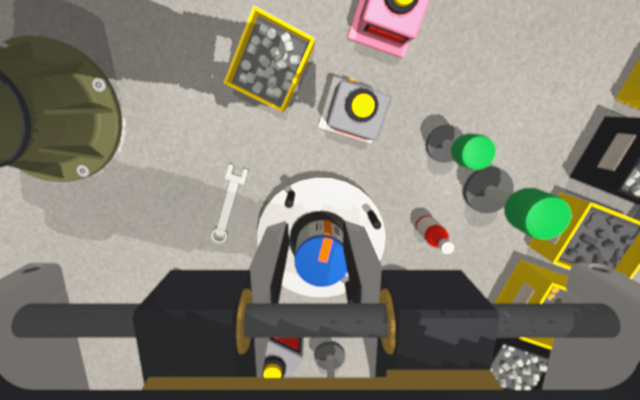

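View pics/c3t.png

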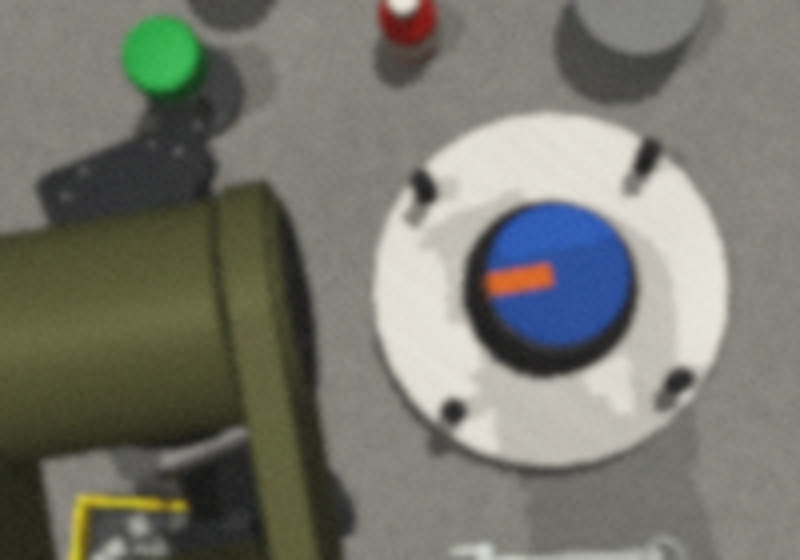

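PCA gives 97.0–97.5° against a needed 98°, but the centroid estimate is about 95.5°. I have time for a closer wrist view to settle it.

{"api": "servo_tool", "payload": {"rows": [[0.01,-0.015,-0.02,0,0,-0.03,1],[0.02,-0.03,-0.04,0,0,-0.06,1],[0.03,-0.05,-0.06,0,0,-0.1,1],[0.04,-0.07,-0.08,0,0,-0.14,1],[0.05,-0.09,-0.1,0,0,-0.18,1],[0.06,-0.105,-0.115,0,0,-0.2,1],[0.066,-0.11,-0.12,0,0,-0.2,1],[0.066,-0.11,-0.12,0,0,-0.2,1]]}}

```text
time_s: 12.35
ee_pos: [0.5277, -0.0105, 0.2785]
eef_rot: [3.141, -0.003, 1.734]
force: [-0.7, 0.3, -0.2]
grip_width: 0.0828
```

```bash
python3 chk.py c4
```

```text
12.35 [ 0.52770296 -0.01045745  0.27845962] [ 3.14105026e+00 -2.63289384e-03  1.73438487e+00] [-0.09059358  0.20358943  1.47213764  0.00269949  1.46600305 -0.25446397] 0.08278262639421055
wrist
lid [ 0.5289 -0.0511  0.0444]
stripe ang centroid 79.1 pca 72.1 n 30
lid cloud [np.float64(0.5292238178845026), np.float64(-0.05196823448730692)]
block 499.58953857421875 159.5393829345703 (79.9569320678711, 19.587961196899414) 9.11125659942627
window [0.50560692 0.12201884] need 97.66081168630667
pegs [[0.4471, 0.017], [0.5931, 0.0323], [0.4626, -0.1293], [0.6084, -0.1141]]
top
attempt to get argmax of an empty sequence
```

View pics/c4w.png

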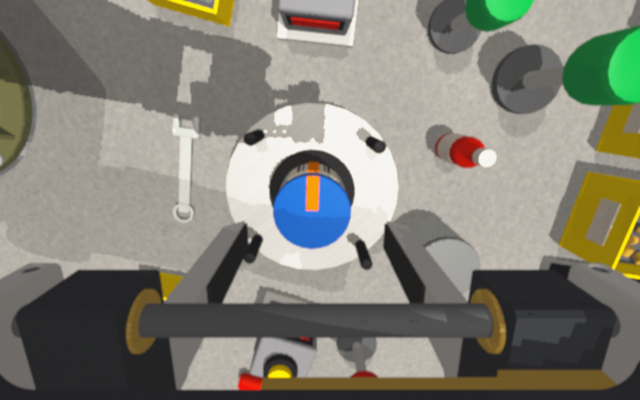

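Run:
```python
from h import *
import pickle
p,s,q=pickle.load(open('c4.pkl','rb'))
save(p['image'][130:260,240:390],'c4c.png',5)
h=cv2.cvtColor(p['image'],cv2.COLOR_RGB2HSV);print(h[175:215:4,313].tolist())
H,S,V=h[...,0],h[...,1],h[...,2]
m=biggest((S>110)&(H<28)&(V>215)&(np.indices(H.shape)[0]<216)&(np.indices(H.shape)[0]>172)&(abs(np.indices(H.shape)[1]-313)<15))
vs,us=np.nonzero(m)
P=np.array([onz(p,u,v,.114)[:2] for u,v in zip(us,vs)])
(c,wh,a)=cv2.minAreaRect(P.astype(np.float32)*1000);print(c,wh,a)
C=np.array([.529,-.0515]);d=np.linalg.svd(P-P.mean(0))[2][0];d*=np.sign(d[1])
g=P.mean(0)-C;print(len(us),P.mean(0),'pca',np.degrees(np.arctan2(d[1],d[0])),'cent',np.degrees(np.arctan2(g[1],g[0])))
# perspective-consistent check: lid outline centre from hull
lid=biggest((H>95)&(H<128)&(S>110)&(abs(np.indices(H.shape)[0]-210)<50)&(abs(np.indices(H.shape)[1]-313)<50))
cc=cont(p,cv2.bitwise_or(lid,m),.114);print('lid',circ(cc,.045))
pe=np.array([[0.4471, 0.017], [0.5931, 0.0323], [0.4626, -0.1293], [0.6084, -0.1141]]);A=pe.mean(0);print('axis',A,[(np.degrees(np.arctan2(*(x-A)[::-1]))+3.8)%90 for x in pe])
# window
W=cloud(p);mm=(abs(H.astype(int)-0)<8)&(S>170)&(np.indices(H.shape)[0]<40)&(np.indices(H.shape)[1]>270)&(np.indices(H.shape)[1]<360)
Q=W[mm];print('window px',mm.sum(),np.nanmean(Q,0),np.nanmin(Q,0),np.nanmax(Q,0))
```

```text
[[170, 90, 170], [19, 245, 247], [19, 245, 247], [19, 245, 247], [19, 245, 247], [19, 245, 247], [19, 245, 247], [19, 245, 247], [19, 246, 247], [136, 91, 204]]
(526.0827026367188, -28.80415916442871) (13.337198257446289, 39.14898681640625) 6.74425745010376
404 [ 0.52596144 -0.02856001] pca 96.81893804211663 cent 97.54529001447608
lid [ 0.52888975 -0.05107627  0.04435049]
axis [ 0.5278   -0.048525] [np.float64(54.724856268392045), np.float64(54.86461953582368), np.float64(54.890209865638056), np.float64(54.66869420836476)]
window px 368 [0.49906738 0.15160929 0.07755611] [0.47212188 0.14922779 0.06191376] [0.52577595 0.15450182 0.08894453]
```

View pics/c4c.png

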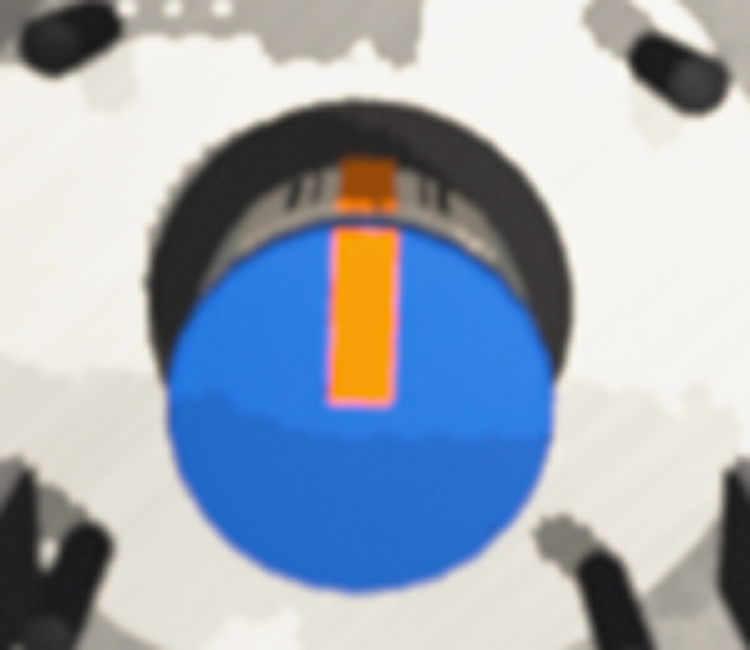

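In the closer view the stripe on the lid and side (crop x≈365) points at 96.8–97.5°, against about 98.2° to the window. That is within about 1°, and the canister is within 3 mm of the axis. Now I press reader_left's button at (0.496, 0.1975).

{"api": "servo_tool", "payload": {"rows": [[-0.004,0.025,-0.005,0,0,0,-1],[-0.008,0.055,-0.015,0,0,0,-1],[-0.012,0.085,-0.03,0,0,0,-1],[-0.016,0.115,-0.045,0,0,0,-1],[-0.02,0.145,-0.06,0,0,0,-1],[-0.025,0.175,-0.075,0,0,0,-1],[-0.03,0.2,-0.085,0,0,0,-1],[-0.0317,0.208,-0.09,0,0,0,-1]], "newtons": 20}}

```text
time_s: 13.17
ee_pos: [0.4944, 0.2026, 0.1908]
eef_rot: [3.137, -0.002, 1.74]
force: [-0.1, -0.6, 0.8]
grip_width: 0.0442
```

{"api": "servo_tool", "payload": {"rows": [[0,0,-0.01,0,0,0,-1],[0,0,-0.02,0,0,0,-1],[0,0,-0.03,0,0,0,-1],[0,0,-0.035,0,0,0,-1],[0,0,-0.035,0,0,0,-1],[0,0,-0.035,0,0,0,-1],[0,0,-0.035,0,0,0,-1],[0,0,-0.035,0,0,0,-1]]}}

```text
time_s: 13.83
ee_pos: [0.4947, 0.2024, 0.1563]
eef_rot: [3.136, -0.002, 1.74]
force: [0.7, 0.1, -0.6]
grip_width: 0.0004
```

Run:
```python
from h import *
o,p=wrist();save(p['image'],'w5.png');print(o['ee_pos'],o['grip_width'],o['force'],o['time_s'],o['eef_rot'])
s=cams.camera('side');save(s['image'][100:230,190:350],'s5.png',4)
```

```text
[0.4947006  0.20244691 0.15631507] 0.0003928608053862793 [ 0.67616634  0.14429987 -0.61896573] 13.8333 [ 3.13631057e+00 -2.45672684e-03  1.73959468e+00]
```

View pics/w5.png

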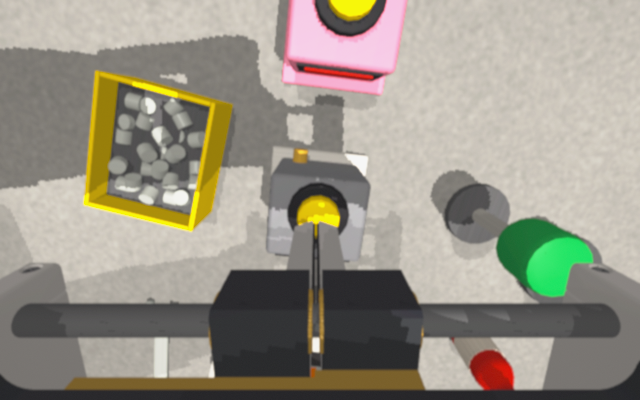

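View pics/s5.png

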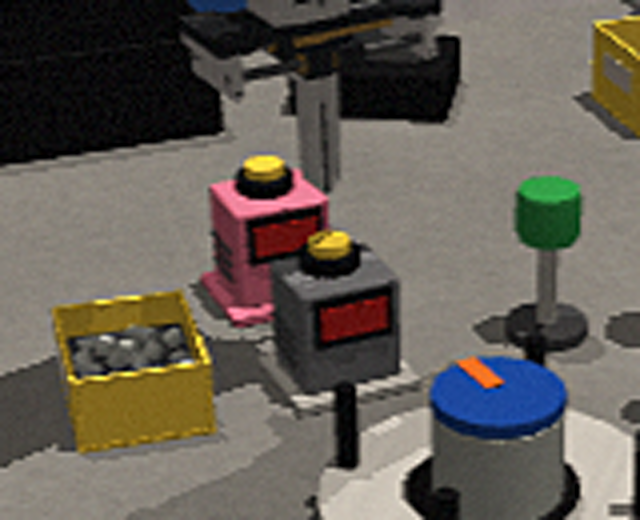

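The closed fingers are centred over the grey reader's yellow button (318,212). I'll descend slowly.

{"api": "servo_tool", "payload": {"rows": [[0.001,-0.004,-0.01,0,0,0,-1],[0.001,-0.004,-0.02,0,0,0,-1],[0.001,-0.004,-0.028,0,0,0,-1],[0.001,-0.004,-0.034,0,0,0,-1],[0.001,-0.004,-0.037,0,0,0,-1],[0.001,-0.004,-0.039,0,0,0,-1],[0.001,-0.004,-0.041,0,0,0,-1],[0.001,-0.004,-0.043,0,0,0,-1]]}}

```text
time_s: 14.6
ee_pos: [0.4956, 0.1987, 0.1133]
eef_rot: [3.136, -0.002, 1.74]
force: [-2.8, -0.9, 4.0]
grip_width: 0.0006
```

{"api": "servo_tool", "payload": {"rows": [[0,0,-0.001,0,0,0,-1],[0,0,-0.002,0,0,0,-1],[0,0,-0.003,0,0,0,-1],[0,0,-0.003,0,0,0,-1],[0,0,-0.003,0,0,0,-1],[0,0,-0.003,0,0,0,-1],[0,0,-0.003,0,0,0,-1],[0,0,-0.003,0,0,0,-1]]}}

```text
time_s: 15.27
ee_pos: [0.4957, 0.1987, 0.1111]
eef_rot: [3.136, -0.003, 1.74]
force: [-5.5, -3.0, 11.3]
grip_width: 0.0006
```

{"api": "servo_tool", "payload": {"rows": [[0,0,-0.001,0,0,0,-1],[0,0,-0.0015,0,0,0,-1],[0,0,-0.0015,0,0,0,-1],[0,0,-0.0015,0,0,0,-1],[0,0,-0.0015,0,0,0,-1],[0,0,-0.0015,0,0,0,-1],[0,0,-0.0015,0,0,0,-1],[0,0,-0.0015,0,0,0,-1]]}}

```text
time_s: 15.93
ee_pos: [0.4957, 0.1987, 0.111]
eef_rot: [3.135, -0.003, 1.74]
force: [-8.5, -3.1, 17.6]
grip_width: 0.0003
```

The tip stays at 0.111 m while the force rises to 17.6 N, so the button is at its stop. I'll release it and rise.

{"api": "servo_tool", "payload": {"rows": [[0,0,0.004,0,0,0,-1],[0,0,0.012,0,0,0,-1],[0,0,0.03,0,0,0,-1],[0,0,0.055,0,0,0,-1],[0,0,0.085,0,0,0,-1],[-0.01,0.01,0.12,0,0,0,-1],[-0.02,0.02,0.15,0,0,0,-1],[-0.03,0.03,0.18,0,0,0,-1]]}}

```text
time_s: 16.6
ee_pos: [0.4653, 0.2289, 0.2931]
eef_rot: [3.134, -0.003, 1.74]
force: [0.7, 0.8, -0.0]
grip_width: 0.0002
```

{"api": "servo_tool", "payload": {"rows": [[-0.015,0.02,0.02,0,0,0,-1],[-0.03,0.04,0.04,0,0,0,-1],[-0.045,0.06,0.06,0,0,0,-1],[-0.06,0.08,0.07,0,0,0,-1],[-0.08,0.1,0.08,0,0,0,-1],[-0.1,0.12,0.08,0,0,0,-1],[-0.11,0.13,0.08,0,0,0,-1],[-0.11,0.13,0.08,0,0,0,-1]]}}

```text
time_s: 17.27
ee_pos: [0.3536, 0.3606, 0.3736]
eef_rot: [3.133, -0.004, 1.742]
force: [-0.2, 0.0, -0.6]
grip_width: 0.0006
```

```bash
python3 chk.py c6
python3 - <<'E'
from h import *
import pickle
p,s,q=pickle.load(open('c6.pkl','rb'));save(s['image'],'c6full.png')
W=cloud(s)
h=cv2.cvtColor(s['image'],cv2.COLOR_RGB2HSV);H,S,V=[h[...,i] for i in range(3)]
i=np.indices(H.shape);m=(H>22)&(H<35)&(S>150)&(V>100)&(i[0]>190)&(i[0]<240)&(i[1]>225)&(i[1]<260);print('btn z',np.nanmedian(W[m],0),m.sum())
E
```

```text
17.2667 [0.35364579 0.36055618 0.37356136] [ 3.13334002 -0.00370966  1.7423881 ] [ 7.23166567e-01  1.22765601e-01  1.35248573e+00 -1.16954800e-03
  1.65736856e+00  5.51483749e-01] 0.0006237328389438492
wrist
attempt to get argmax of an empty sequence
top
lid [ 0.5295 -0.0516  0.0451]
stripe ang centroid 95.1 pca 97.5 n 79
lid cloud [np.float64(0.5315918235844173), np.float64(-0.05052292107526817)]
block 499.1232604980469 190.71270751953125 (79.72100830078125, 72.37205505371094) 3.785395860671997
window [0.501632   0.15279561] need 97.76925158958701
pegs [[0.6109, -0.1126], [0.5956, 0.0343], [0.4633, -0.1281], [0.4487, 0.0189]]
btn z [0.49808676 0.19834182 0.11588512] 146
```

View pics/c6full.png

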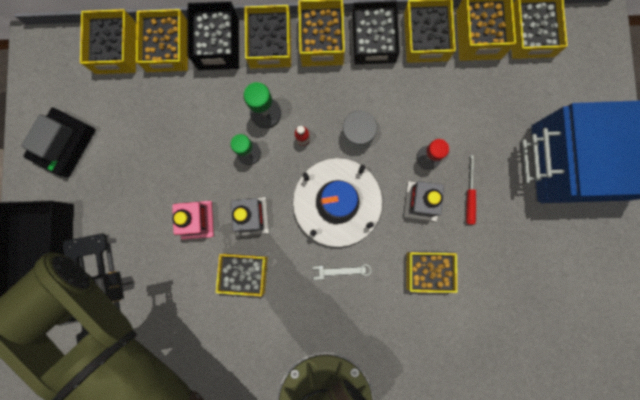

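View pics/c6s.png

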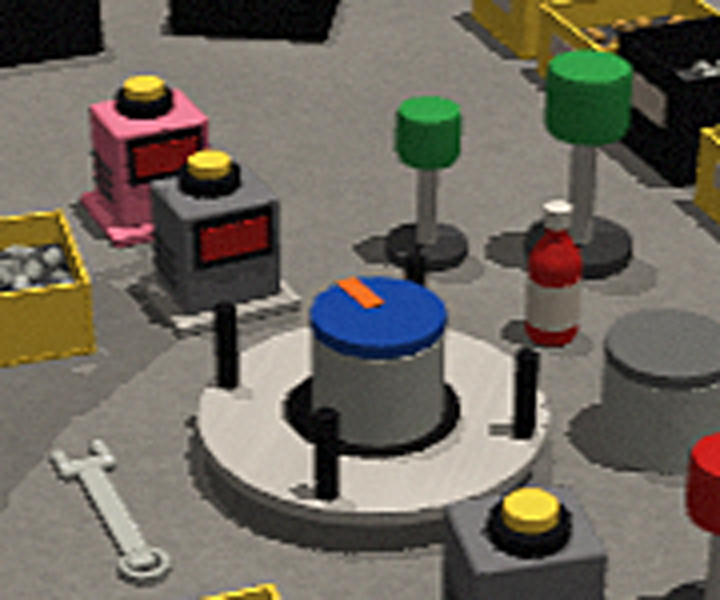

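Final check: the stripe points at 97.5° with 97.8° needed. The button is back up at z = 0.116, everything else is undisturbed, and the arm is clear.

```bash
python3 -c "
from station import hand_in
print(hand_in())"
```

```text
the job is handed in; nothing more can be done
None
```

I turned the turntable about 145° counter-clockwise by gripping a peg. The canister's label now faces the window of the grey left reader, the one beside the smaller green lamp. I then pressed that reader's button down to its stop and let it go, and handed the job in at about 17 s of the 48 s allowed.

- **Label direction:** the last check from the top camera gave 97.5° along the stripe's long axis, with 97.8° needed to point at the window. A rougher measure from the stripe's centre disagreed at 95.1°. A close wrist-camera view before the press gave 96.8–97.5°, so I judged it within about 1°.
- **Canister:** it stands upright, about 3 mm off the turntable's axis.
- **Button:** it stopped moving at about 0.111 m while the force rose to 17.6 N, and it sprang back to 0.116 m.
- **Surroundings:** the right reader and the pink look-alike were never touched. The loose things look unmoved in the last top picture, and the arm is clear of everything.

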